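Close a flanged vessel on its ratchet lift

TASK

Close the amber glass vessel: swing the lid arm over it until it meets its stop, then raise the ratchet lift by its handle until the vessel's rim just meets the lid's gasket, and from there exactly two more clicks of the pawl to load the seal. Do not crush the glass against the lid, leave the small brown bottle, the blue tip box and the culture dish where they stand, and let go once the lift rests on its notch.

Things in the scene. Friction and masses are not known exactly. Their poses are not given: they have to be found in the camera images.
- lift_stand: Grey cast base plate, 200 x 124 x 14 mm, heavy, does not move. Origin on the bench under the axis of the column and the vessel; x points from the handle's side to the rear post, z up. The steel post, 22 mm thick and 276 mm high, stands 85 mm behind the origin along x.
- lift: The raised part: toothed column, 86 mm platform, the amber glass vessel clamped on it and the handle, 0.35 to 0.52 kg in all. It slides straight up by up to 62 mm and starts resting on its first or second notch; notches are 7 mm apart. Its origin is the stand's origin when it is lowest.
- pawl_pin (a point): Pin of the brass spring pawl in front of the column. It lets the lift rise, never fall. While the pawl climbs a tooth, lifting takes 4 to 7 N more than the weight; this falls away over the last 2 mm before the click, which comes about 0.5 mm above the notch. Let down, the lift sinks back onto that notch.
- lift_grip (a point): Where to take the lift: a level black rubber bar, 14 mm thick and 62 mm long, pointing forward (the stand's -x) from the platform. This point lies on the bar's axis, 108 mm in front of the vessel's axis; free from above.
- vessel_mouth (a point): Centre of the vessel's mouth, level with the top of its rim (81 mm across, 62 mm above the platform); moves with the lift. With the arm closed the lid's gasket hangs 10 to 45 mm above it at the start: it is set differently each time.
- lid_arm: Aluminium arm, swings level about the rear post; origin on the post's axis, 244 mm up; reaches 85 mm along its own -x. Starts 0.9 to 1.7 rad open, to the stand's left (+y); closed, at its stop, it points along the stand's -x. Stays where left; needs about 2 N at the housing. Carries the sprung lid (85 mm): it yields upward from 3.5 N on, 0.5 N per mm more, over 26 mm.
- lid_housing (a point): Centre of the top of the arm's black upright spring housing, 28 mm thick, standing 44 mm above the arm, 85 mm from the hinge axis, over the lid's centre: the place to take the arm by.
- bottle_small: Small brown bottle with a white cap, 40 x 40 x 75 mm, standing to the right of the stand; origin under its centre. Leave alone.
- tip_box_0: Blue box of pipette tips, 74 x 118 x 74 mm, on the bench to the right; origin under its centre. Leave alone.
- petri_00: Single round culture dish with red medium (not the stack behind it), 90 mm wide, 16 mm high, on the bench to the left; origin under its centre. Leave alone.

How it is judged:
On the way, in this order (a step that is already met when the one before it is completed fails the run):
1. the lid arm has been swung over the vessel to its stop (horizontal distance between lid_housing and vessel_mouth below 0.004 m), for 0.2 s.
2. the raised vessel's rim bears on the lid's gasket (contact force between lift and lid_arm above 1 N), for 0.1 s.
At the end, for the whole second after the job is handed in: The lid arm is at its stop (housing within 4 mm of the vessel's axis), the lift rests still on the second notch after the first touch, and so the rim presses on the gasket with 6.3 to 11.2 N (horizontal distance between lid_housing and vessel_mouth below 0.004 m and contact force between lift and lid_arm between 6.3 and 11.2 N and linear speed of lift below 0.01 m/s).
It fails at once if the vessel is pressed against the lid with more than 16 N (contact force between lift and lid_arm above 16 N).
It fails at once if a bystander is shifted by more than 15 mm (distance of any of bottle_small, tip_box_0, petri_00 from where it was at the start of the episode above 0.015 m).
It also fails if it takes over 58 s, if anything falls off the work surface, if the arm or the gripper's body presses on something with over 40 N, if the wrist force passes 120 N, or if a joint passes its speed limit or range.

ROBOT

A 6-joint arm with a two-finger parallel gripper is mounted at the origin on a cart in front of the work surface, level with it; the furniture and walls round the work are solid. World frame = base frame: x ahead of the robot, y to its left, z up, the work surface at z = 0. Lengths are in m, angles in rad, forces in N, time in s.
With the tool pointing down it reaches from about 0.35 to 0.925 m from the base axis. Payload 6.4 kg.
Tool frame: the origin (TCP) lies at the centre of the arm's flange, where the gripper is bolted on; the fingertips stand 173 mm ahead of it and the grasp point (between the pads) lies 155 mm ahead of it; x points along the fingers, y is the direction in which the jaws open and shut, and the axes are right-handed (so a half turn about x gives the same grasp; the last joint's range is limited). The gripper opens to 85 mm and grips with 20 to 120 N. Pads are 22 mm wide; open, the fingers measure 114 mm over their backs; the gripper's body (76 mm by 85 mm) begins 54 mm behind the grasp point. The pads swing forward as they close: fully open they stand 13 mm farther back than shut.
Start: joints at [-1.424, 0.245, 1.558, -0, 1.339, -0.174], TCP at [0.205, -0.617, 0.405] pointing down, gripper open.
Joint ranges: [-3.13, 3.13], [-1.02, 2.26], [0.13, 2.54], [-0.95, 4.09], [0.21, 2.88], [-2.74, 2.74]. Speed limits (rad/s): [2.57, 2.57, 3.14, 3.14, 3.14, 3.14].

INTERFACE

Orientations are given as [roll, pitch, yaw] about the fixed x, y, z axes, in that order (R = Rz(yaw) Ry(pitch) Rx(roll)).
In Python, from plant import monitor, optics, arm gives the robot as it stands. The module is installed in compiled form; this text tells all that it offers.
- The arm moves only by the tool drive_tool, never from a script. Its argument "motion" is a list of rows, each an object with "delta_pos": the shift along the tool's x, y, z in mm, a list of three; "roll": the turn about the tool's x in degrees; "gripper": the closure, from 0 (fully open) to 1 (shut). In form: [{"delta_pos": [dx, dy, dz], "roll": roll, "gripper": gripper}, ...]. A call has 1 to 5 rows; each row is the pose to reach, as a shift and turn from the pose commanded when the call began, along the tool's axes at that moment; what a row does not reach only later rows make up. A row lasts 1/8 s, in which the tool goes at most 62.5 mm and 10.7 degrees, less where a joint would pass 70% of its speed; a pose out of reach is approached as far as the arm can. A call with a gripper value outside its range is refused whole. The fingers move at their own pace and stop on an object; "force" is the grip in N (left out, the last holds). Time passes only in rows, so rows that repeat a pose let the fingers close. It gives the time, the measured TCP pose, the force and the opening at its end, in the units of the state.
- monitor.read_state(): the state, without advancing time (a new reading comes with each control period).
- optics.read_camera(name): name is "side" or "top"; returns the picture (420x560x3 uint8, red, green, blue); there is no depth.
- optics.calibration(name): a dict with "vfov" (degrees; the focal length in pixels is half the picture's height over the tangent of half this angle, whatever the lens; pixels are square), "cx", "cy" (the principal point, pixels), "distortion" ([k1, k2, p1, p2, k3] as OpenCV has them; the pictures are not rectified), "origin" and "orientation" of the camera in the world. Camera axes: x right, y up, looking along -z (the intrinsics and any distortion apply to the point x, -y, -z); pixel columns grow to the right and rows downward; lengths in m; the calibration is good to about 2 mm. A picture is of the moment at which its call begins. calibration takes no time and is no camera call.
- arm.close_job(): hands the job in, once; it reports no verdict.
The state is a dict: "t": time; "q": joint angles; "joint_vel": joint speeds; "joint_efforts": joint torques, N m; "ee_pos": TCP position; "eef_rot": TCP orientation; "force": force on the tool from outside, world axes, zero at the start; "torque": the same for the moment, N m; "grip_width": finger opening in m.
Only numpy, scipy, OpenCV 4.12 (cv2) and the standard library are available. Lean on these libraries where they do the work, as an engineer would, in place of code of your own. Each camera call takes 0.05 s, during which the arm holds its last target. There are 200 camera calls.

## Working session

There is one attempt and no reset: what is moved stays moved. The work goes in short steps, Python scripts to look and compute and a tool call to move; the robot and the scene stay as the last step left them, time stands still between calls to the robot, and variables do not carry over. Pictures are saved under pics/ and viewed, about 8 in all and at most 12, crops included, and the job is handed in when it is done.

Besides the shell and the picture viewer there is one more tool, called as name(argument=value, ...), one argument or row to a line, values as JSON. drive_tool: Moves the arm, as the interface text tells. Its arguments: {"type":"object","properties":{"motion":{"type":"array"},"force":{"type":"number"}},"required":["motion"]}

```bash
mkdir -p pics; cat > h.py <<'E'
import numpy as np,cv2
from scipy.spatial.transform import Rotation as R
from plant import monitor,optics,arm
def cal(n):
    c=optics.calibration(n);f=210/np.tan(np.radians(c['vfov'])/2)
    K=np.array([[f,0,c['cx']],[0,f,c['cy']],[0,0,1]]);o=np.array(c['orientation'])
    Rm=o if o.shape==(3,3) else R.from_euler('xyz',o).as_matrix()
    return K,np.array(c['distortion'],float),np.array(c['origin']),Rm
def ray(n,px):
    K,D,o,Rm=cal(n);u=cv2.undistortPoints(np.array([[px]],float),K,D)[0,0]
    d=Rm@np.array([u[0],-u[1],-1]);return o,d/np.linalg.norm(d)
def onz(n,px,z):
    o,d=ray(n,px);return o+d*(z-o[2])/d[2]
def proj(n,P):
    K,D,o,Rm=cal(n);p=(np.atleast_2d(P)-o)@Rm*[1,-1,-1]
    return cv2.projectPoints(p,np.zeros(3),np.zeros(3),K,D)[0][:,0]
def two(a,b):
    (o1,d1),(o2,d2)=ray('side',a),ray('top',b)
    s=np.linalg.lstsq(np.c_[d1,-d2],o2-o1,rcond=None)[0]
    p,q=o1+s[0]*d1,o2+s[1]*d2;return (p+q)/2,np.linalg.norm(p-q)
def shot(n,name,box=None,k=1):
    im=optics.read_camera(n);v=im if box is None else im[box[1]:box[3],box[0]:box[2]]
    cv2.imwrite('pics/'+name,cv2.resize(v[:,:,::-1],None,fx=k,fy=k));return im
E
python3 - <<'E'
from h import *
for n in('side','top'):
    shot(n,n+'0.png',k=1.4);print(optics.calibration(n))
print(monitor.read_state())
E
```

```text
{'vfov': 55.30150702981338, 'cx': 282.7869085288867, 'cy': 209.25987185053643, 'distortion': array([-0.03530111,  0.        ,  0.        ,  0.        ,  0.        ]), 'origin': array([ 0.57082513, -0.85118926,  0.5991678 ]), 'orientation': array([ 1.14069996,  0.01012664, -0.02681857])}
{'vfov': 45.709489213980035, 'cx': 277.2107087289931, 'cy': 198.86451839073368, 'distortion': array([-0.02760879,  0.        ,  0.        ,  0.        ,  0.        ]), 'origin': array([ 0.27337536, -0.00866269,  1.64863706]), 'orientation': array([ 0.2246142 ,  0.00561236, -1.61543632])}
{'t': 0.1, 'q': array([-1.42410097e+00,  2.45754988e-01,  1.55890263e+00, -3.03562555e-05,
        1.33867567e+00, -1.74044090e-01]), 'joint_vel': array([-0.00018347, -0.0028937 , -0.00238838, -0.00011275,  0.00014451,
        0.00027442]), 'joint_efforts': array([ 7.47572776e-04, -4.30672681e+01, -3.27129650e+01, -4.15716886e-05,
        2.84610142e-03, -9.46140744e-06]), 'ee_pos': array([ 0.2049322 , -0.61663575,  0.40367771]), 'eef_rot': array([-1.72787703,  1.56905544,  1.73446208]), 'force': array([-0.42961669, -0.62510744,  0.48254391]), 'torque': array([ 0.02541565, -0.02707164, -0.01337719]), 'grip_width': 0.08580693530848411}
```

View pics/side0.png

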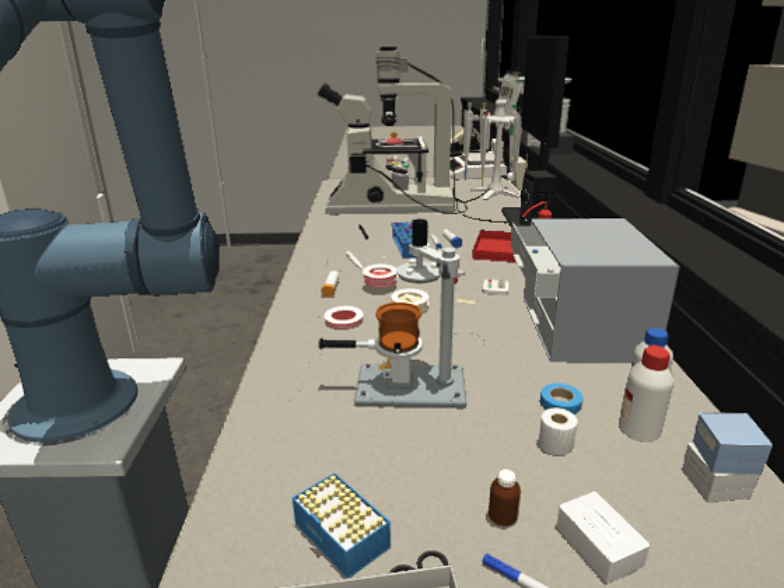

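View pics/top0.png

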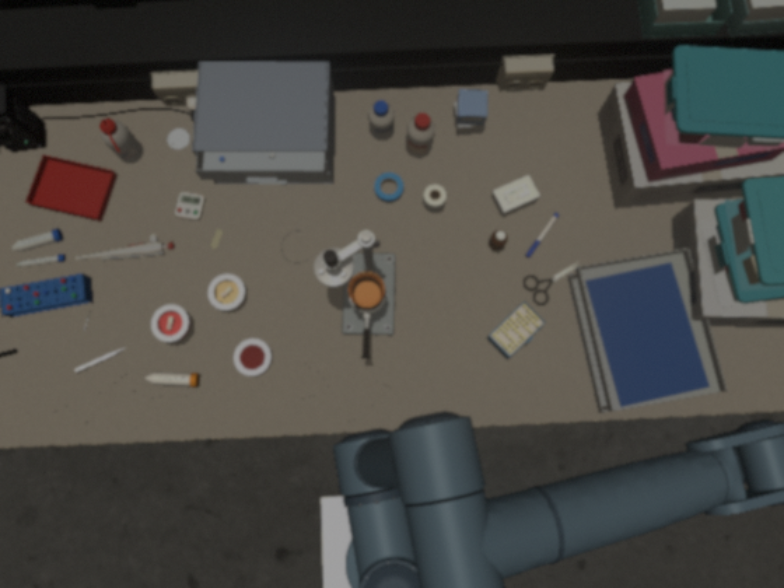

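The side view (shown at 1.4x) has the stand at about (410,385), the handle bar at (320–357,344), the vessel rim at (400,312) and the housing top at (420,223). The top view has the housing at (330,258), the hinge at (367,239), the vessel mouth at (367,290) and the grip at (366,345).

```bash
python3 - <<'E'
from h import *
s=1.4
for nm,a,b in [('housing',(420,223),(330,258)),('hinge',(448,250),(367,239)),('mouth',(400,311),(367,290)),('bar mid',(338,344),(366,345)),('bar front',(320,344),(366,362)),('bar rear',(357,344),(367,328))]:
    p,e=two(np.array(a)/s,np.array(b)/s);print(nm,p.round(4),round(e,4))
im=cv2.imread('pics/top0.png')
# plate corners in top
print('plate',[onz('top',np.array(c)/s,.014).round(3) for c in((347,252),(395,253),(393,334),(344,333))])
print('base corners side',[onz('side',np.array(c)/s,.014).round(3) for c in((356,397),(466,397),(360,363))])
shot('side','s1.png',(215,140,345,300),4.5 and 3.7)
shot('top','t1.png',(220,150,300,270),5)
E
```

```text
housing [0.6328 0.0996 0.2971] 0.0065
hinge [0.6752 0.0245 0.2734] 0.0054
mouth [0.5938 0.032  0.158 ] 0.0071
bar mid [0.4814 0.0411 0.0893] 0.0054
bar front [0.4459 0.0431 0.0884] 0.0105
bar rear [0.5179 0.037  0.0911] 0.002
plate [array([0.717, 0.08 , 0.014]), array([ 0.709, -0.036,  0.014]), array([ 0.512, -0.022,  0.014]), array([0.519, 0.094, 0.014])]
base corners side [array([ 0.516, -0.018,  0.014]), array([ 0.712, -0.026,  0.014]), array([0.52 , 0.097, 0.014])]
```

View pics/s1.png

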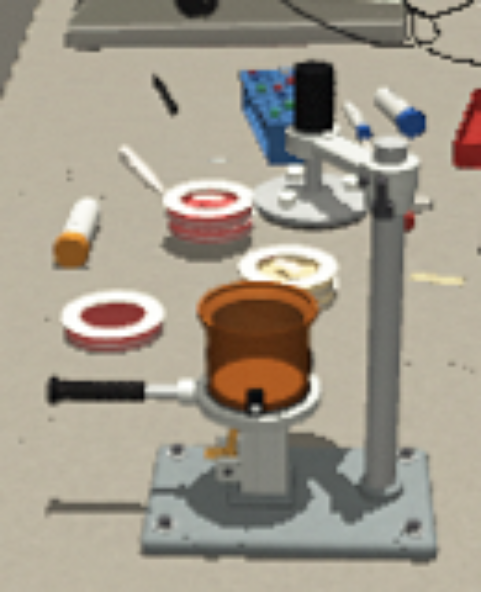

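View pics/t1.png

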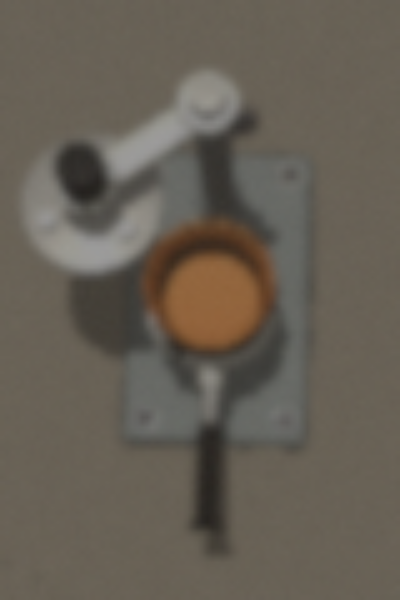

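The crops confirm the layout: stand yaw is about -0.07, the housing sits up and to the left, and the bar points toward the robot. Next I refine the points and work out the move to the housing.

```bash
cat >> h.py <<'E'
def move(g,jaw=None):
    """mm shift in tool axes + roll deg to bring the grasp point to g with jaw axis along world vector jaw"""
    s=monitor.read_state();M=R.from_euler('xyz',s['eef_rot']).as_matrix()
    gp=s['ee_pos']+.155*M[:,0];d=M.T@(np.array(g)-gp)*1000
    r=0
    if jaw is not None:
        j=M.T@np.array([*jaw,0]);r=np.degrees(np.arctan2(j[2],j[1]));r=(r+90)%180-90
    return d.round(1),round(r,1)
E
python3 - <<'E'
from h import *
S=lambda x,y:np.array([215+x/3.7,140+y/3.7]);T=lambda x,y:np.array([220+x/5,150+y/5])
h,e=two(S(314,68),T(80,162));print('housing',h,e)
p,e=two(S(392,148),T(208,100));print('post',p,e, onz('top',T(208,100),.265),onz('side',S(392,148),.265))
m,e=two(S(259,303),T(209,278));print('mouth',m,e)
print('plate c',np.mean([onz('top',T(*c),.014) for c in((163,155),(308,155),(305,443),(126,440))],0))
print('r',np.linalg.norm((h-p)[:2]), 'yaw',np.arctan2(*(p-m)[[1,0]]))
M=R.from_euler('xyz',monitor.read_state()['eef_rot']).as_matrix();print(M.round(3))
u=(h-p)[:2]/np.linalg.norm((h-p)[:2]);print(u,move([h[0],h[1],.36],[-u[1],u[0]]))
E
```

```text
housing [0.63470845 0.09828334 0.30050786] 0.0015035602243756911
post [0.67811011 0.02608008 0.26929099] 0.004503660153530353 [0.67701646 0.02620567 0.265     ] [0.68190756 0.03915753 0.265     ]
mouth [0.59514923 0.03254883 0.15925439] 0.0007782884570219301
plate c [0.61298907 0.02589667 0.014     ]
r 0.08424378286505732 yaw -0.07781610214944872
[[-0.     0.315 -0.949]
 [ 0.001 -0.949 -0.315]
 [-1.    -0.001 -0.   ]]
[-0.51519132  0.8570752 ] (array([-110.2, -542.9, -633.3]), np.float64(77.4))
```

drive_tool(
  motion=[
    {"delta_pos": [-110,-540,-630],"roll": -102,"gripper": 0.3},
    {"delta_pos": [-110,-540,-630],"roll": -102,"gripper": 0.3},
    {"delta_pos": [-110,-540,-630],"roll": -102,"gripper": 0.3},
    {"delta_pos": [-110,-540,-630],"roll": -102,"gripper": 0.3},
    {"delta_pos": [-110,-540,-630],"roll": -102,"gripper": 0.3},
  ],
  force=40,
)

```text
t: 0.82
ee_pos: [0.3652, -0.3495, 0.446]
eef_rot: [1.691, 1.571, -0.186]
force: [0.6, -0.7, 0.4]
grip_width: 0.0595
```

```bash
python3 - <<'E'
from h import *
print(monitor.read_state()['q'].round(2),move([.6347,.0983,.36],[.857,.515]))
E
```

```text
[-0.99 -0.13  1.88  0.    1.4  -0.68] (array([ -69. ,  121.7, -508.2]), np.float64(-48.6))
```

drive_tool(
  motion=[
    {"delta_pos": [-69,122,-508],"roll": -48.6,"gripper": 0.3},
    {"delta_pos": [-69,122,-508],"roll": -48.6,"gripper": 0.3},
    {"delta_pos": [-69,122,-508],"roll": -48.6,"gripper": 0.3},
    {"delta_pos": [-69,122,-508],"roll": -48.6,"gripper": 0.3},
    {"delta_pos": [-69,122,-508],"roll": -48.6,"gripper": 0.3},
  ],
)

```text
t: 1.45
ee_pos: [0.5267, -0.0849, 0.487]
eef_rot: [0.41, 1.57, -0.621]
force: [-0.2, -1.1, 0.2]
grip_width: 0.0595
```

```bash
python3 - <<'E'
from h import *
print(monitor.read_state()['q'].round(2),move([.6347,.0983,.36],[.857,.515]))
E
```

```text
[-0.37 -0.09  1.76 -0.    1.47 -0.91] (array([ -28. ,  186.8, -101.8]), np.float64(-0.1))
```

drive_tool(
  motion=[
    {"delta_pos": [-28,187,-102],"roll": 0,"gripper": 0.3},
    {"delta_pos": [-28,187,-102],"roll": 0,"gripper": 0.3},
    {"delta_pos": [-28,187,-102],"roll": 0,"gripper": 0.3},
    {"delta_pos": [-28,187,-102],"roll": 0,"gripper": 0.3},
    {"delta_pos": [-28,187,-102],"roll": 0,"gripper": 0.3},
  ],
)

```text
t: 2.08
ee_pos: [0.6352, 0.0979, 0.5143]
eef_rot: [-2.102, 1.57, -3.134]
force: [-0.2, -1.0, -0.5]
grip_width: 0.06
```

```bash
python3 - <<'E'
from h import *
print(monitor.read_state()['q'].round(2),move([.6347,.0983,.276],[.857,.515]))
shot('side','s2.png',(215,60,345,220),3.7)
E
```

```text
[-0.02  0.16  1.46 -0.    1.52 -0.56] (array([83.3, -0.1, -0.6]), np.float64(-0.1))
```

View pics/s2.png

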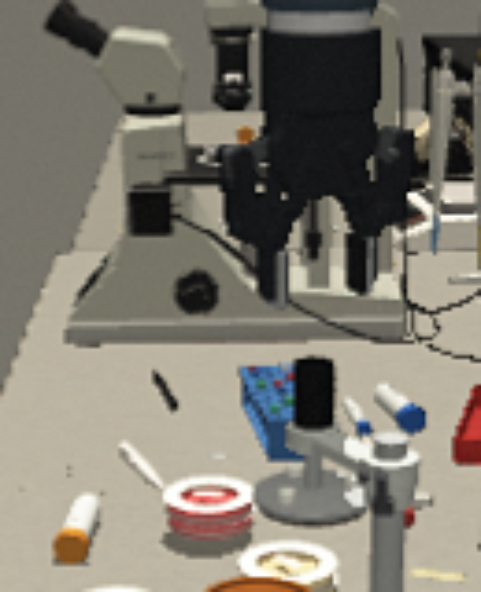

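The open fingers (270–360) straddle the housing (x≈314) evenly, so I descend and grip it.

drive_tool(
  motion=[
    {"delta_pos": [42,0,0],"roll": 0,"gripper": 0.3},
    {"delta_pos": [83,0,0],"roll": 0,"gripper": 0.3},
    {"delta_pos": [83,0,0],"roll": 0,"gripper": 0.3},
    {"delta_pos": [83,0,0],"roll": 0,"gripper": 0.8},
    {"delta_pos": [83,0,0],"roll": 0,"gripper": 0.8},
  ],
  force=30,
)

```text
t: 2.75
ee_pos: [0.6351, 0.0958, 0.4348]
eef_rot: [0.919, 1.567, -0.117]
force: [-0.7, -0.9, 0.6]
grip_width: 0.0275
```

drive_tool(
  motion=[
    {"delta_pos": [0,0,0],"roll": 0,"gripper": 0.8},
    {"delta_pos": [0,0,0],"roll": 0,"gripper": 0.8},
    {"delta_pos": [0,0,0],"roll": 0,"gripper": 0.8},
  ],
)

```text
t: 3.12
ee_pos: [0.6351, 0.0959, 0.4347]
eef_rot: [0.777, 1.567, -0.259]
force: [-1.3, -2.3, 7.1]
grip_width: 0.0274
```

```bash
python3 - <<'E'
from h import *
s=monitor.read_state();print(s['force'],s['grip_width'],s['ee_pos'])
H=np.array([.6772,.0262])  # hinge
a0=np.arctan2(s['ee_pos'][1]-H[1],s['ee_pos'][0]-H[0]);a1=np.pi-.0765
print(np.degrees([a0,a1]),np.hypot(*(s['ee_pos'][:2]-H)))
for k in np.linspace(0,1,8)[1:]:
    a=a0+k*(a1-a0);t=H+.085*np.array([np.cos(a),np.sin(a)])
    M=R.from_euler('xyz',s['eef_rot']).as_matrix();print((M.T@[*(t-s['ee_pos'][:2]),0]*1000).round(1),round(-np.degrees(a-a0),1))
E
```

```text
[-1.32184862 -2.33756037  7.0716636 ] 0.027429484949819432 [0.63514186 0.09592035 0.43470233]
[121.10007836 175.61687287] 0.08142367314879928
[ -0.  -11.5  -2.7] -7.8
[ -0.1 -22.8  -0.3] -15.6
[ -0.1 -33.7   3.6] -23.4
[ -0.1 -43.9   9. ] -31.2
[ -0.1 -53.3  15.7] -38.9
[ -0.1 -61.7  23.6] -46.7
[ -0.1 -69.   32.6] -54.5
```

Gripped at 27.4 mm, which matches the 28 mm housing. I lift about 4 mm to unload the slight touch on the arm, then swing.

drive_tool(
  motion=[
    {"delta_pos": [-5,0,0],"roll": 0,"gripper": 0.8},
    {"delta_pos": [-5,-6,0],"roll": -4,"gripper": 0.8},
    {"delta_pos": [-5,-11.5,-0.7],"roll": -7.8,"gripper": 0.8},
    {"delta_pos": [-5,-17,0],"roll": -11.7,"gripper": 0.8},
    {"delta_pos": [-5,-22.5,1],"roll": -15.6,"gripper": 0.8},
  ],
)

```text
t: 3.75
ee_pos: [0.617, 0.0822, 0.4349]
eef_rot: [0.137, 1.564, -0.624]
force: [14.6, -8.6, -12.6]
grip_width: 0.0272
```

```bash
cat > sw.py <<'E'
from h import *
s=monitor.read_state();print(s['force'],s['grip_width'],s['ee_pos'],s['q'].round(2))
H=np.array([.6772,.0262])
a0=np.arctan2(s['ee_pos'][1]-H[1],s['ee_pos'][0]-H[0]);a1=np.pi-.0765
print(np.degrees([a0,a1]),np.hypot(*(s['ee_pos'][:2]-H)))
M=R.from_euler('xyz',s['eef_rot']).as_matrix();print(M[:,1])
for k in np.linspace(0,1,9)[1:]:
    a=a0+k*(a1-a0);t=H+.084*np.array([np.cos(a),np.sin(a)])
    print((M.T@[*(t-s['ee_pos'][:2]),0]*1000).round(1),round(-np.degrees(a-a0),1))
E
python3 sw.py
```

```text
[ 14.61370132  -8.63174423 -12.62878654] 0.02718339796520233 [0.61699048 0.08219541 0.43486985] [-0.05  0.16  1.6  -0.    1.38 -0.86]
[137.07688885 175.61687287] 0.0822233054098084
[0.68988255 0.72392075 0.00090521]
[-0.  -7.1 -1.4] -4.8
[ -0.  -14.1  -0.4] -9.6
[ -0.  -21.    1.1] -14.5
[ -0.  -27.7   3.3] -19.3
[  0.  -34.2   6. ] -24.1
[  0.  -40.5   9.2] -28.9
[  0.  -46.5  12.9] -33.7
[  0.1 -52.1  17.2] -38.5
```

drive_tool(
  motion=[
    {"delta_pos": [1,-6.8,2.5],"roll": -4.8,"gripper": 0.8},
    {"delta_pos": [1,-13.5,3.3],"roll": -9.6,"gripper": 0.8},
    {"delta_pos": [1,-20.3,4.8],"roll": -14.5,"gripper": 0.8},
    {"delta_pos": [1,-24,6],"roll": -17,"gripper": 0.8},
    {"delta_pos": [1,-24,6],"roll": -17,"gripper": 0.8},
  ],
)

```text
t: 4.38
ee_pos: [0.6039, 0.062, 0.4348]
eef_rot: [0.25, 1.569, -0.216]
force: [4.7, -3.1, -5.4]
grip_width: 0.0278
```

```bash
sed -i 's/\.084\*/.082*/' sw.py; python3 sw.py
```

```text
[ 4.74810966 -3.13219021 -5.43700394] 0.027763045499829504 [0.60393442 0.06202103 0.43482183] [-0.08  0.12  1.64 -0.    1.38 -1.19]
[153.94504883 175.61687287] 0.08155361340643406
[4.49345370e-01 8.93358046e-01 3.74161505e-04]
[-0.  -3.9 -0.3] -2.7
[-0.  -7.7  0. ] -5.4
[ -0.  -11.6   0.5] -8.1
[ -0.  -15.4   1.2] -10.8
[ -0.  -19.2   2.1] -13.5
[ -0.  -22.9   3.1] -16.3
[ -0.  -26.6   4.3] -19.0
[ -0.  -30.2   5.7] -21.7
```

drive_tool(
  motion=[
    {"delta_pos": [1,-7.7,0.4],"roll": -5.4,"gripper": 0.8},
    {"delta_pos": [1,-15.4,1.6],"roll": -10.8,"gripper": 0.8},
    {"delta_pos": [1,-22.9,3.5],"roll": -16.3,"gripper": 0.8},
    {"delta_pos": [1,-26.6,4.7],"roll": -19,"gripper": 0.8},
    {"delta_pos": [1,-26.6,4.7],"roll": -19,"gripper": 0.8},
  ],
)

```text
t: 5.0
ee_pos: [0.5961, 0.0364, 0.4348]
eef_rot: [0.232, 1.57, 0.097]
force: [2.8, -0.8, -2.9]
grip_width: 0.0272
```

```bash
python3 sw.py
```

```text
[ 2.83414987 -0.77091944 -2.94849181] 0.02719955152130262 [0.59609847 0.0364416  0.43479833] [-0.13  0.1   1.67  0.    1.37 -1.56]
[172.80271556 175.61687287] 0.08174563418890002
[1.34723182e-01 9.90883233e-01 2.87605299e-04]
[-0.  -0.5 -0.2] -0.4
[-0.  -1.  -0.2] -0.7
[-0.  -1.5 -0.2] -1.1
[-0.  -2.  -0.2] -1.4
[-0.  -2.5 -0.2] -1.8
[-0.  -3.  -0.2] -2.1
[-0.  -3.5 -0.1] -2.5
[-0.  -4.  -0.1] -2.8
```

drive_tool(
  motion=[
    {"delta_pos": [0,-2,0],"roll": -1.4,"gripper": 0.8},
    {"delta_pos": [0,-4,0],"roll": -2.8,"gripper": 0.8},
    {"delta_pos": [0,-5,0],"roll": -3,"gripper": 0.8},
    {"delta_pos": [0,-6,0.2],"roll": -3,"gripper": 0.8},
    {"delta_pos": [0,-6,0.2],"roll": -3,"gripper": 0.8},
  ],
)

```text
t: 5.62
ee_pos: [0.5955, 0.0312, 0.4348]
eef_rot: [0.961, 1.568, 0.88]
force: [4.8, 4.0, -4.0]
grip_width: 0.0273
```

drive_tool(
  motion=[
    {"delta_pos": [0,-1.5,0],"roll": 0,"gripper": 0.8},
    {"delta_pos": [0,-3,0],"roll": 0,"gripper": 0.8},
    {"delta_pos": [0,-3,0],"roll": 0,"gripper": 0.8},
  ],
)

```text
t: 6.0
ee_pos: [0.5953, 0.03, 0.4348]
eef_rot: [1.266, 1.564, 1.187]
force: [5.6, 12.6, -4.1]
grip_width: 0.0271
```

Motion stopped and the force rose to 12.6 N, so the arm is at its stop. I release and retract.

drive_tool(
  motion=[
    {"delta_pos": [0,0,0],"roll": 0,"gripper": 0.3},
    {"delta_pos": [0,0,0],"roll": 0,"gripper": 0.3},
    {"delta_pos": [0,0,0],"roll": 0,"gripper": 0.3},
    {"delta_pos": [-40,0,0],"roll": 0,"gripper": 0.3},
    {"delta_pos": [-90,0,0],"roll": 0,"gripper": 0.3},
  ],
)

```text
t: 6.62
ee_pos: [0.5949, 0.0272, 0.5243]
eef_rot: [3.128, 1.567, 3.045]
force: [0.1, -0.0, -0.3]
grip_width: 0.0599
```

```bash
python3 - <<'E'
from h import *
m=np.array([.5951,.0325]);u=np.array([-1,.0765]);u/=np.linalg.norm(u)
b=m+.108*u;print(b,monitor.read_state()['ee_pos'],move([*b,.36],[.0765,1]),move([*b,.09],[.0765,1]))
im=shot('side','s3.png',(215,140,345,300),3.7)
E
```

```text
[0.48741464 0.04073793] [0.5948885  0.02724069 0.52434526] (array([   9.7,    4.6, -107.6]), np.float64(-0.4)) (array([ 279.7,    4.6, -106.6]), np.float64(-0.4))
```

View pics/s3.png

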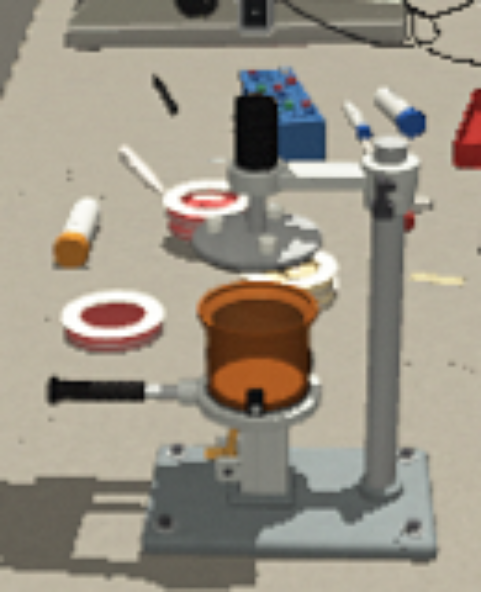

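The lid now hangs over the vessel: housing at (257,130), lid at (257,240). I move above the bar, then descend.

drive_tool(
  motion=[
    {"delta_pos": [0,5,-55],"roll": -0.4,"gripper": 0.3},
    {"delta_pos": [0,5,-109],"roll": -0.4,"gripper": 0.3},
    {"delta_pos": [60,5,-109],"roll": -0.4,"gripper": 0.3},
    {"delta_pos": [120,5,-109],"roll": -0.4,"gripper": 0.3},
    {"delta_pos": [180,5,-109],"roll": -0.4,"gripper": 0.3},
  ],
)

```text
t: 7.3
ee_pos: [0.4865, 0.0413, 0.3436]
eef_rot: [-0.174, 1.569, -0.25]
force: [1.0, -1.1, -0.5]
grip_width: 0.06
```

```bash
python3 - <<'E'
from h import *
print(monitor.read_state()['ee_pos'],move([.4855,.0409,.089],[.0765,1]))
im=shot('side','s4.png',(185,120,345,300),3.3)
E
```

```text
[0.48645338 0.04129381 0.34357798] (array([99.6, -0.4, -1.4]), np.float64(0.1))
```

View pics/s4.png

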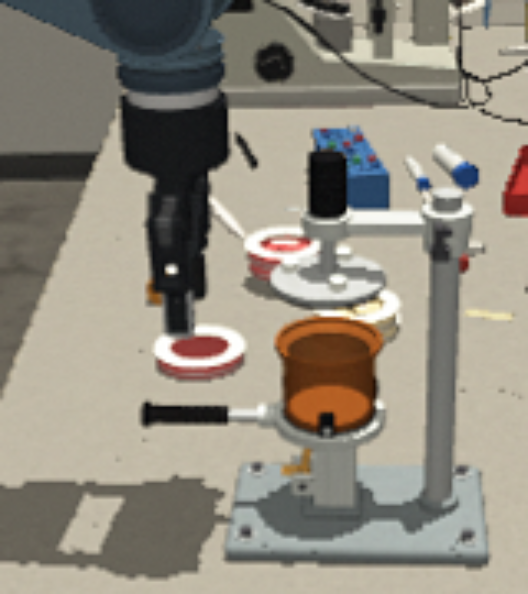

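The gripper (180,320) is above the bar (185,413) and clear of the lid. I descend and close.

drive_tool(
  motion=[
    {"delta_pos": [50,0,0],"roll": 0,"gripper": 0.3},
    {"delta_pos": [97,0,0],"roll": 0,"gripper": 0.3},
    {"delta_pos": [97,0,0],"roll": 0,"gripper": 0.3},
    {"delta_pos": [97,0,0],"roll": 0,"gripper": 1},
    {"delta_pos": [97,0,0],"roll": 0,"gripper": 1},
  ],
  force=70,
)

```text
t: 7.98
ee_pos: [0.4881, 0.0413, 0.2505]
eef_rot: [-0.073, 1.566, -0.148]
force: [0.1, 0.3, 0.4]
grip_width: 0.0241
```

drive_tool(
  motion=[
    {"delta_pos": [0,0,0],"roll": 0,"gripper": 1},
    {"delta_pos": [0,0,0],"roll": 0,"gripper": 1},
    {"delta_pos": [0,0,0],"roll": 0,"gripper": 1},
  ],
)

```text
t: 8.35
ee_pos: [0.488, 0.0399, 0.2503]
eef_rot: [-0.967, 1.564, -1.041]
force: [-3.8, -11.7, 5.1]
grip_width: 0.0117
```

```bash
python3 - <<'E'
from h import *
S=lambda x,y:np.array([215+x/3.7,140+y/3.7])
for nm,px,dy in [('lid near bottom edge',(257,271),-.0425),('lid centre top',(257,237),0),('rim near',(259,326),-.0405),('rim far',(259,284),.0405)]:
    o,d=ray('side',S(*px));t=(.0325+dy-o[1])/d[1];print(nm,(o+t*d).round(4))
s=monitor.read_state();print(s['ee_pos'],s['force'],s['torque'])
E
```

```text
lid near bottom edge [ 0.5933 -0.01    0.203 ]
lid centre top [0.5946 0.0325 0.2074]
rim near [ 0.5943 -0.008   0.1631]
rim far [0.5968 0.073  0.1539]
[0.48801442 0.03989485 0.25032037] [ -3.84928352 -11.74954554   5.14509647] [-1.72587043  0.41525775  0.0565883 ]
```

drive_tool(
  motion=[
    {"delta_pos": [0,-1,0],"roll": 0,"gripper": 1},
    {"delta_pos": [-1,-1,0],"roll": 0,"gripper": 1},
    {"delta_pos": [-1,-1,0],"roll": 0,"gripper": 1},
  ],
)

```text
t: 8.72
ee_pos: [0.4878, 0.0395, 0.2506]
eef_rot: [-0.601, 1.565, -0.676]
force: [2.2, -7.3, 0.1]
grip_width: 0.0121
```

drive_tool(
  motion=[
    {"delta_pos": [-1,0,0],"roll": 0,"gripper": 1},
    {"delta_pos": [-1,0,0],"roll": 0,"gripper": 1},
  ],
)

```text
t: 8.98
ee_pos: [0.4878, 0.0395, 0.2512]
eef_rot: [-0.568, 1.565, -0.643]
force: [2.3, -7.1, -4.4]
grip_width: 0.0119
```

drive_tool(
  motion=[
    {"delta_pos": [-1,0,0],"roll": 0,"gripper": 1},
    {"delta_pos": [-1,0,0],"roll": 0,"gripper": 1},
  ],
)

```text
t: 9.22
ee_pos: [0.4877, 0.0394, 0.2518]
eef_rot: [-0.532, 1.564, -0.607]
force: [4.9, -7.2, -8.0]
grip_width: 0.0116
```

drive_tool(
  motion=[
    {"delta_pos": [-1,0,0],"roll": 0,"gripper": 1},
    {"delta_pos": [-1,0,0],"roll": 0,"gripper": 1},
  ],
)

```text
t: 9.48
ee_pos: [0.4877, 0.0394, 0.2525]
eef_rot: [-0.509, 1.564, -0.583]
force: [7.1, -6.7, -10.7]
grip_width: 0.0119
```

drive_tool(
  motion=[
    {"delta_pos": [-1,-1.4,1],"roll": 0,"gripper": 1},
    {"delta_pos": [-2,-1.4,1],"roll": 0,"gripper": 1},
    {"delta_pos": [-2,-1.4,1],"roll": 0,"gripper": 1},
  ],
)

```text
t: 9.85
ee_pos: [0.488, 0.0389, 0.2539]
eef_rot: [-0.078, 1.567, -0.153]
force: [5.8, -1.3, -11.7]
grip_width: 0.0114
```

drive_tool(
  motion=[
    {"delta_pos": [-1,0,0],"roll": 0,"gripper": 1},
    {"delta_pos": [-2,0,0],"roll": 0,"gripper": 1},
  ],
)

```text
t: 10.1
ee_pos: [0.4879, 0.0389, 0.2557]
eef_rot: [-0.077, 1.567, -0.152]
force: [7.0, -0.9, -11.5]
grip_width: 0.0113
```

drive_tool(
  motion=[
    {"delta_pos": [-1,0,0],"roll": 0,"gripper": 1},
    {"delta_pos": [-2,0,0],"roll": 0,"gripper": 1},
  ],
)

```text
t: 10.35
ee_pos: [0.4881, 0.0389, 0.2586]
eef_rot: [-0.158, 1.568, -0.233]
force: [4.4, -1.5, -7.9]
grip_width: 0.0117
```

drive_tool(
  motion=[
    {"delta_pos": [-1,0,0],"roll": 0,"gripper": 1},
    {"delta_pos": [-2,0,0],"roll": 0,"gripper": 1},
  ],
)

```text
t: 10.6
ee_pos: [0.488, 0.0389, 0.2596]
eef_rot: [-0.093, 1.568, -0.168]
force: [7.5, -1.3, -12.1]
grip_width: 0.012
```

drive_tool(
  motion=[
    {"delta_pos": [-1,0,0],"roll": 0,"gripper": 1},
    {"delta_pos": [-2,0,0],"roll": 0,"gripper": 1},
  ],
)

```text
t: 10.85
ee_pos: [0.488, 0.0389, 0.2614]
eef_rot: [-0.087, 1.568, -0.163]
force: [8.2, -1.5, -13.6]
grip_width: 0.0112
```

drive_tool(
  motion=[
    {"delta_pos": [-1,0,0],"roll": 0,"gripper": 1},
    {"delta_pos": [-2,0,0],"roll": 0,"gripper": 1},
  ],
)

```text
t: 11.1
ee_pos: [0.4881, 0.0388, 0.2638]
eef_rot: [-0.103, 1.568, -0.178]
force: [5.9, -1.0, -6.1]
grip_width: 0.012
```

drive_tool(
  motion=[
    {"delta_pos": [-1,0,0],"roll": 0,"gripper": 1},
    {"delta_pos": [-2,0,0],"roll": 0,"gripper": 1},
  ],
)

```text
t: 11.35
ee_pos: [0.488, 0.0389, 0.2659]
eef_rot: [-0.116, 1.568, -0.191]
force: [7.5, -2.1, -12.1]
grip_width: 0.0114
```

drive_tool(
  motion=[
    {"delta_pos": [-1,0,0],"roll": 0,"gripper": 1},
    {"delta_pos": [-2,0,0],"roll": 0,"gripper": 1},
  ],
)

```text
t: 11.6
ee_pos: [0.488, 0.0389, 0.2674]
eef_rot: [-0.086, 1.568, -0.161]
force: [9.3, -1.2, -13.1]
grip_width: 0.0118
```

drive_tool(
  motion=[
    {"delta_pos": [-1,0,0],"roll": 0,"gripper": 1},
    {"delta_pos": [-2,0,0],"roll": 0,"gripper": 1},
  ],
)

```text
t: 11.85
ee_pos: [0.488, 0.0389, 0.2693]
eef_rot: [-0.083, 1.568, -0.158]
force: [9.9, -2.0, -14.1]
grip_width: 0.0116
```

drive_tool(
  motion=[
    {"delta_pos": [-1,0,0],"roll": 0,"gripper": 1},
    {"delta_pos": [-2,0,0],"roll": 0,"gripper": 1},
  ],
)

```text
t: 12.1
ee_pos: [0.4882, 0.0389, 0.2723]
eef_rot: [-0.135, 1.569, -0.21]
force: [5.8, -2.5, -5.5]
grip_width: 0.0113
```

drive_tool(
  motion=[
    {"delta_pos": [-1,0,0],"roll": 0,"gripper": 1},
    {"delta_pos": [-2,0,0],"roll": 0,"gripper": 1},
  ],
)

```text
t: 12.35
ee_pos: [0.488, 0.0389, 0.2735]
eef_rot: [-0.083, 1.568, -0.158]
force: [9.7, -1.4, -13.4]
grip_width: 0.0113
```

drive_tool(
  motion=[
    {"delta_pos": [-1,0,0],"roll": 0,"gripper": 1},
    {"delta_pos": [-2,0,0],"roll": 0,"gripper": 1},
  ],
)

```text
t: 12.6
ee_pos: [0.488, 0.0389, 0.2753]
eef_rot: [-0.063, 1.568, -0.138]
force: [10.3, -1.4, -13.3]
grip_width: 0.012
```

drive_tool(
  motion=[
    {"delta_pos": [-1,0,1.2],"roll": 0,"gripper": 1},
    {"delta_pos": [-2,0,1.2],"roll": 0,"gripper": 1},
  ],
)

```text
t: 12.85
ee_pos: [0.4885, 0.0388, 0.2766]
eef_rot: [-1.809, 1.57, -1.884]
force: [6.4, -1.4, -11.3]
grip_width: 0.0116
```

drive_tool(
  motion=[
    {"delta_pos": [-1,0,0],"roll": 0,"gripper": 1},
    {"delta_pos": [-2,0,0],"roll": 0,"gripper": 1},
  ],
)

```text
t: 13.1
ee_pos: [0.4887, 0.0388, 0.2796]
eef_rot: [-2.705, 1.57, -2.78]
force: [3.2, -2.7, -8.1]
grip_width: 0.0115
```

drive_tool(
  motion=[
    {"delta_pos": [-1,0,0],"roll": 0,"gripper": 1},
    {"delta_pos": [-2,0,0],"roll": 0,"gripper": 1},
  ],
)

```text
t: 13.35
ee_pos: [0.4886, 0.0389, 0.2809]
eef_rot: [-2.132, 1.57, -2.208]
force: [5.5, -2.0, -12.6]
grip_width: 0.0117
```

drive_tool(
  motion=[
    {"delta_pos": [-1,0,0],"roll": 0,"gripper": 1},
    {"delta_pos": [-2,0,0],"roll": 0,"gripper": 1},
  ],
)

```text
t: 13.6
ee_pos: [0.4885, 0.0388, 0.2827]
eef_rot: [-2.268, 1.57, -2.343]
force: [6.6, -2.6, -13.7]
grip_width: 0.0115
```

```bash
python3 - <<'E'
from h import *
im=shot('side','s5.png',(185,120,345,300),3.3);print(monitor.read_state()['force'])
E
```

```text
[  4.13820485  -2.83246423 -10.53070603]
```

View pics/s5.png

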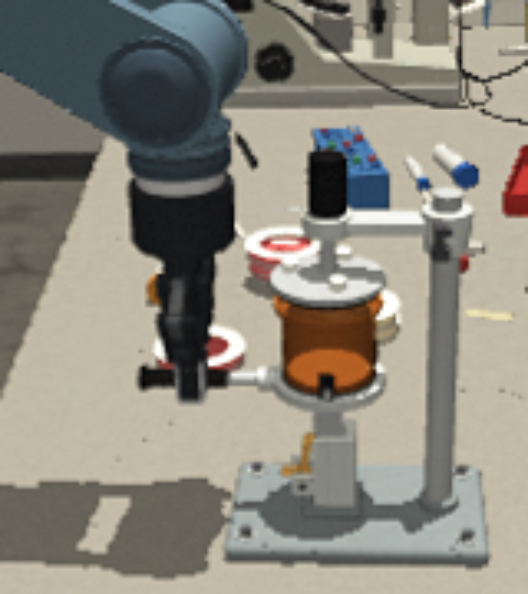

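drive_tool(
  motion=[
    {"delta_pos": [-0.5,0,0.5],"roll": 0,"gripper": 1},
    {"delta_pos": [-1,0,0.5],"roll": 0,"gripper": 1},
  ],
)

```text
t: 13.9
ee_pos: [0.4888, 0.0388, 0.2834]
eef_rot: [-2.943, 1.569, -3.018]
force: [5.0, -2.6, -14.2]
grip_width: 0.0114
```

drive_tool(
  motion=[
    {"delta_pos": [-0.5,0,0],"roll": 0,"gripper": 1},
    {"delta_pos": [-1,0,0],"roll": 0,"gripper": 1},
  ],
)

```text
t: 14.15
ee_pos: [0.4889, 0.0388, 0.285]
eef_rot: [-3.004, 1.569, -3.079]
force: [0.5, -2.9, -6.6]
grip_width: 0.0115
```

drive_tool(
  motion=[
    {"delta_pos": [-0.5,0,0],"roll": 0,"gripper": 1},
    {"delta_pos": [-1,0,0],"roll": 0,"gripper": 1},
  ],
)

```text
t: 14.4
ee_pos: [0.4889, 0.0389, 0.2865]
eef_rot: [-2.972, 1.569, -3.047]
force: [-2.8, -3.6, -5.4]
grip_width: 0.0118
```

drive_tool(
  motion=[
    {"delta_pos": [-0.5,0,0],"roll": 0,"gripper": 1},
    {"delta_pos": [-1,0,0],"roll": 0,"gripper": 1},
  ],
)

```text
t: 14.65
ee_pos: [0.4889, 0.0389, 0.2869]
eef_rot: [-3.001, 1.569, -3.076]
force: [-2.2, -4.5, -10.3]
grip_width: 0.0116
```

drive_tool(
  motion=[
    {"delta_pos": [-0.5,0,0],"roll": 0,"gripper": 1},
    {"delta_pos": [-1,0,0],"roll": 0,"gripper": 1},
  ],
)

```text
t: 14.9
ee_pos: [0.4889, 0.0388, 0.2878]
eef_rot: [-3.059, 1.569, -3.134]
force: [-1.8, -4.9, -12.5]
grip_width: 0.0119
```

drive_tool(
  motion=[
    {"delta_pos": [-0.5,0,0],"roll": 0,"gripper": 1},
    {"delta_pos": [-1,0,0],"roll": 0,"gripper": 1},
  ],
)

```text
t: 15.15
ee_pos: [0.4889, 0.0389, 0.2889]
eef_rot: [-3.042, 1.569, -3.117]
force: [-2.7, -4.0, -11.5]
grip_width: 0.0113
```

drive_tool(
  motion=[
    {"delta_pos": [-0.5,-0.6,0],"roll": 0,"gripper": 1},
    {"delta_pos": [-1,-0.6,0],"roll": 0,"gripper": 1},
  ],
)

```text
t: 15.4
ee_pos: [0.4889, 0.0386, 0.29]
eef_rot: [2.625, 1.569, 2.55]
force: [-2.2, -1.4, -13.7]
grip_width: 0.0115
```

drive_tool(
  motion=[
    {"delta_pos": [-0.5,0,0],"roll": 0,"gripper": 1},
    {"delta_pos": [-1,0,0],"roll": 0,"gripper": 1},
  ],
)

```text
t: 15.65
ee_pos: [0.489, 0.0386, 0.2916]
eef_rot: [2.785, 1.568, 2.71]
force: [-6.1, 0.2, -9.3]
grip_width: 0.0115
```

drive_tool(
  motion=[
    {"delta_pos": [-0.5,0,0],"roll": 0,"gripper": 1},
    {"delta_pos": [-1,0,0],"roll": 0,"gripper": 1},
  ],
)

```text
t: 15.9
ee_pos: [0.489, 0.0386, 0.2929]
eef_rot: [2.842, 1.568, 2.768]
force: [-6.9, -0.3, -10.0]
grip_width: 0.0114
```

drive_tool(
  motion=[
    {"delta_pos": [-0.5,0,0],"roll": 0,"gripper": 1},
    {"delta_pos": [-1,0,0],"roll": 0,"gripper": 1},
  ],
)

```text
t: 16.15
ee_pos: [0.4889, 0.0386, 0.2936]
eef_rot: [2.801, 1.568, 2.726]
force: [-6.0, 0.8, -11.2]
grip_width: 0.0119
```

drive_tool(
  motion=[
    {"delta_pos": [-0.5,0,0],"roll": 0,"gripper": 1},
    {"delta_pos": [-1,0,0],"roll": 0,"gripper": 1},
  ],
)

```text
t: 16.4
ee_pos: [0.4889, 0.0386, 0.294]
eef_rot: [2.694, 1.569, 2.619]
force: [-3.7, 1.5, -15.5]
grip_width: 0.0118
```

drive_tool(
  motion=[
    {"delta_pos": [-0.5,0,-0.3],"roll": 0,"gripper": 1},
    {"delta_pos": [-1,0,-0.3],"roll": 0,"gripper": 1},
  ],
)

```text
t: 16.65
ee_pos: [0.4888, 0.0386, 0.2951]
eef_rot: [2.45, 1.569, 2.375]
force: [-3.5, 3.2, -17.2]
grip_width: 0.0114
```

drive_tool(
  motion=[
    {"delta_pos": [-0.5,0,0],"roll": 0,"gripper": 1},
    {"delta_pos": [-1,0,0],"roll": 0,"gripper": 1},
  ],
)

```text
t: 16.9
ee_pos: [0.4888, 0.0386, 0.2962]
eef_rot: [2.482, 1.569, 2.407]
force: [-3.7, 3.8, -17.1]
grip_width: 0.0117
```

drive_tool(
  motion=[
    {"delta_pos": [-0.5,0,0],"roll": 0,"gripper": 1},
    {"delta_pos": [-1,0,0],"roll": 0,"gripper": 1},
  ],
)

```text
t: 17.15
ee_pos: [0.4887, 0.0386, 0.2971]
eef_rot: [2.46, 1.569, 2.384]
force: [-2.8, 3.5, -18.8]
grip_width: 0.0117
```

drive_tool(
  motion=[
    {"delta_pos": [-0.5,0,0],"roll": 0,"gripper": 1},
    {"delta_pos": [-1,0,0],"roll": 0,"gripper": 1},
  ],
)

```text
t: 17.4
ee_pos: [0.4888, 0.0385, 0.2984]
eef_rot: [2.538, 1.569, 2.463]
force: [-5.0, 4.6, -14.3]
grip_width: 0.0116
```

drive_tool(
  motion=[
    {"delta_pos": [-0.5,0,0],"roll": 0,"gripper": 1},
    {"delta_pos": [-1,0,0],"roll": 0,"gripper": 1},
  ],
)

```text
t: 17.65
ee_pos: [0.4889, 0.0385, 0.3002]
eef_rot: [2.718, 1.569, 2.643]
force: [-6.0, 4.6, -12.1]
grip_width: 0.0114
```

drive_tool(
  motion=[
    {"delta_pos": [-0.5,0,0],"roll": 0,"gripper": 1},
    {"delta_pos": [-0.5,0,0],"roll": 0,"gripper": 1},
  ],
)

```text
t: 17.9
ee_pos: [0.4889, 0.0386, 0.3005]
eef_rot: [2.676, 1.569, 2.601]
force: [-6.9, 4.0, -12.4]
grip_width: 0.0117
```

drive_tool(
  motion=[
    {"delta_pos": [-0.5,0,0],"roll": 0,"gripper": 1},
    {"delta_pos": [-0.5,0,0],"roll": 0,"gripper": 1},
  ],
)

```text
t: 18.15
ee_pos: [0.4888, 0.0385, 0.3008]
eef_rot: [2.623, 1.569, 2.548]
force: [-5.9, 5.3, -16.1]
grip_width: 0.0116
```

drive_tool(
  motion=[
    {"delta_pos": [-0.5,0,0],"roll": 0,"gripper": 1},
    {"delta_pos": [-0.5,0,0],"roll": 0,"gripper": 1},
  ],
)

```text
t: 18.4
ee_pos: [0.4888, 0.0385, 0.301]
eef_rot: [2.536, 1.569, 2.46]
force: [-3.8, 5.3, -17.0]
grip_width: 0.0119
```

Force jumped at .3006, which I count as click 7, the second after touch. I let it down onto the notch.

drive_tool(
  motion=[
    {"delta_pos": [1,0,0],"roll": 0,"gripper": 1},
    {"delta_pos": [2,0,0],"roll": 0,"gripper": 1},
    {"delta_pos": [2,0,0],"roll": 0,"gripper": 1},
  ],
)

```text
t: 18.77
ee_pos: [0.4889, 0.0386, 0.2998]
eef_rot: [2.728, 1.569, 2.653]
force: [-7.4, 3.5, -10.6]
grip_width: 0.0114
```

drive_tool(
  motion=[
    {"delta_pos": [1,0,0],"roll": 0,"gripper": 1},
    {"delta_pos": [1,0,0],"roll": 0,"gripper": 1},
  ],
)

```text
t: 19.02
ee_pos: [0.489, 0.0386, 0.2995]
eef_rot: [2.862, 1.568, 2.787]
force: [-10.4, 4.7, -6.2]
grip_width: 0.0118
```

drive_tool(
  motion=[
    {"delta_pos": [1,0,0],"roll": 0,"gripper": 1},
    {"delta_pos": [1,0,0],"roll": 0,"gripper": 1},
  ],
)

```text
t: 19.27
ee_pos: [0.4891, 0.0386, 0.2993]
eef_rot: [2.944, 1.568, 2.869]
force: [-13.2, 5.1, 0.2]
grip_width: 0.0115
```

drive_tool(
  motion=[
    {"delta_pos": [0,0.8,-1.5],"roll": 0,"gripper": 1},
    {"delta_pos": [0,0.8,-2],"roll": 0,"gripper": 1},
    {"delta_pos": [0,0.8,-2],"roll": 0,"gripper": 1},
  ],
)

```text
t: 19.65
ee_pos: [0.4881, 0.0389, 0.2996]
eef_rot: [-0.295, 1.567, -0.37]
force: [-5.7, 1.5, -6.3]
grip_width: 0.0112
```

```bash
python3 - <<'E'
from h import *
im=shot('side','s6.png',(225,150,345,270),5);print(monitor.read_state()['force'])
a=cv2.imread('pics/s5.png');b=im[120:300,185:345,::-1]
a=cv2.resize(a,(160,180),interpolation=cv2.INTER_AREA)
cv2.imwrite('pics/cmp.png',cv2.resize(np.hstack([a[30:120,60:150],b[30:120,60:150]]),None,fx=4.4,fy=4.4))
E
```

```text
[-5.55291214  0.62214469 -6.80438423]
```

View pics/cmp.png

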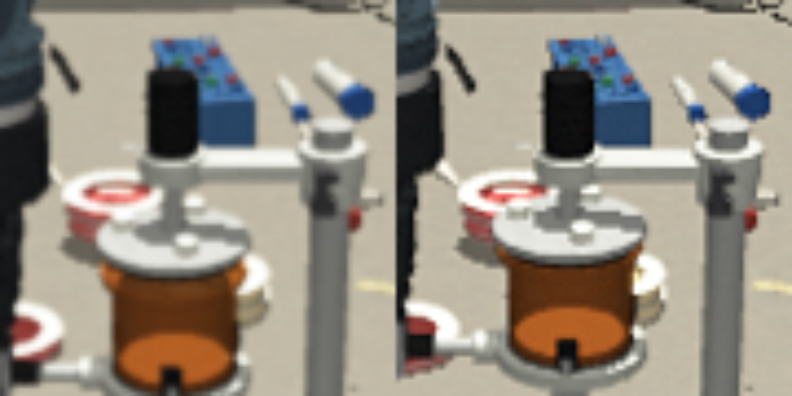

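The right panel shows the lid visibly raised on the rim. I measure how far it has yielded to sub-pixel precision.

```bash
python3 - <<'E'
from h import *
im=cv2.cvtColor(optics.read_camera('side'),cv2.COLOR_RGB2GRAY).astype(np.float32)
a=cv2.resize(cv2.imread('pics/s5.png',0),(160,180),interpolation=cv2.INTER_AREA).astype(np.float32)
b=im[120:300,185:345]
def sh(x0,y0,x1,y1):
    W=np.eye(2,3,dtype=np.float32);t=a[y0:y1,x0:x1]
    W[:,2]=(x0,y0-(2 if y0>75 else 0))
    cc,W=cv2.findTransformECC(t,cv2.GaussianBlur(b,(3,3),.6),W,cv2.MOTION_TRANSLATION,(3,200,1e-5));return W[0,2]-x0,W[1,2]-y0,cc
print('lid lower',sh(80,80,120,94),'lid',sh(80,77,120,94),'arm',sh(92,46,140,76))
print('platform px per 16.5mm', sh(82,104,118,124) if 0 else '')
m=np.array([.5951,.0325]);
for z in(.19,.2):print(proj('side',[[*(m+[0,-.03]),z],[*(m+[0,-.03]),z+.01]])[:,1])
E
```

```text
lid lower (np.float32(-0.18004608), np.float32(-2.7848969), 0.9527037053044546) lid (np.float32(-0.16910553), np.float32(-2.7954178), 0.943167827528441) arm (np.float32(0.10030365), np.float32(-0.019767761), 0.9952752687860048)
platform px per 16.5mm 
[215.93785138 212.10287545]
[212.10287545 208.23376937]
```

The lid has yielded 7.25 mm (2.79 px at 0.385 px/mm), which gives about 7.1 N with touch just before click 6. This is the right notch, so I release.

drive_tool(
  motion=[
    {"delta_pos": [1,0,-1],"roll": 0,"gripper": 1},
    {"delta_pos": [1,0,-1],"roll": 0,"gripper": 1},
    {"delta_pos": [1,0,-1],"roll": 0,"gripper": 0.3},
    {"delta_pos": [1,0,-1],"roll": 0,"gripper": 0.3},
    {"delta_pos": [1,0,-1],"roll": 0,"gripper": 0.3},
  ],
)

```text
t: 20.38
ee_pos: [0.4867, 0.0391, 0.2971]
eef_rot: [-0.14, 1.568, -0.215]
force: [0.4, -0.5, 0.2]
grip_width: 0.0596
```

drive_tool(
  motion=[
    {"delta_pos": [0,0,0],"roll": 0,"gripper": 0.3},
    {"delta_pos": [-30,0,-5],"roll": 0,"gripper": 0.3},
    {"delta_pos": [-70,0,-10],"roll": 0,"gripper": 0.3},
    {"delta_pos": [-110,0,-10],"roll": 0,"gripper": 0.3},
    {"delta_pos": [-110,0,-10],"roll": 0,"gripper": 0.3},
  ],
)

```text
t: 21.0
ee_pos: [0.477, 0.04, 0.41]
eef_rot: [-0.084, 1.563, -0.159]
force: [-0.1, -0.4, -0.7]
grip_width: 0.0596
```

```bash
python3 - <<'E'
from h import *
im=shot('side','s7.png',k=1.4)
g=cv2.cvtColor(im,cv2.COLOR_RGB2GRAY).astype(np.float32)[120:300,185:345]
a=cv2.resize(cv2.imread('pics/s5.png',0),(160,180),interpolation=cv2.INTER_AREA).astype(np.float32)
W=np.float32([[1,0,80],[0,1,75]]);cc,W=cv2.findTransformECC(a[77:94,80:120],cv2.GaussianBlur(g,(3,3),.6),W,cv2.MOTION_TRANSLATION,(3,200,1e-5))
print(W[:,2]-[80,77],cc,monitor.read_state()['force'])
E
```

```text
[-0.15975952 -2.72263336] 0.9425174248749385 [-0.13321267  0.62745772  0.24990161]
```

View pics/s7.png

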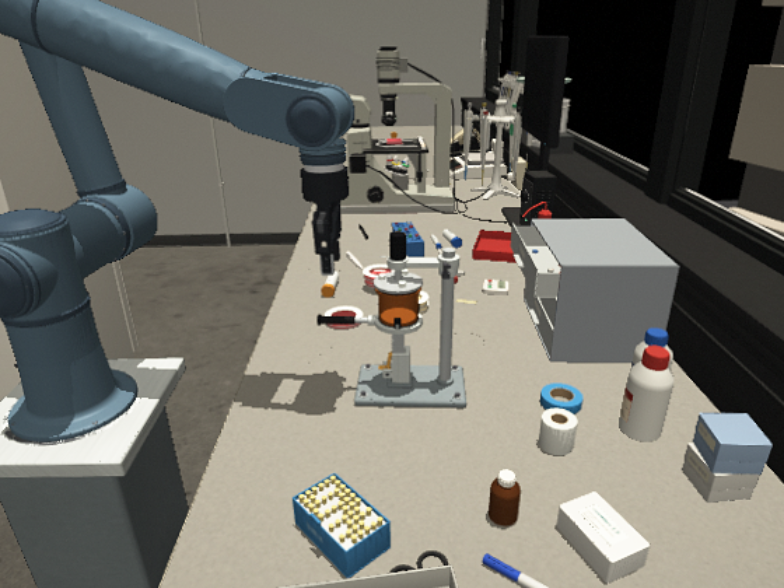

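The lift holds on its notch with the lid raised 7.1 mm. The housing (398,243) sits over the vessel (400,300), and the bottle, tip box and dish have not moved. I hand the job in.

```bash
python3 -c "
from plant import arm
print(arm.close_job())"
```

```text
the job is handed in; nothing more can be done
None
```

The vessel is closed and the job is handed in at about 21 s of the 58 s allowed; no verdict was reported.

- **Lid arm:** I gripped the housing and swung the arm until it stopped moving under a 12.6 N push. The picture afterwards shows the lid over the vessel. I did not measure the 4 mm tolerance separately.
- **Lift:** I raised it by the bar through seven clicks. The gasket touch came just before the sixth, so the seventh is the second click after touch. I then let it down onto that notch and released.
- **Seal load:** With the gripper away, the last picture shows the lid pushed up about 7.1 mm, which puts the seal at roughly 7 N. The allowed range is 6.3 to 11.2 N.
- **Disagreement:** Wrist-force readings placed the touch anywhere between 0.291 and 0.294 m of tool height. That is between about 2 mm before click six and just after it. The lid's measured rise puts it at 0.2924 m, before click six, and I relied on that. Even the latest of those readings would leave the load within limits, at about 6.5 N.
- **Bystanders:** The bottle, tip box and dish look unmoved in the last picture.

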